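# Open the brush-cleaner canister

## Task

Take the safety cap off the green brush-cleaner canister: squeeze its two red side tabs in just firmly enough and keep them in, turn the cap anticlockwise (seen from above) until you feel it come up against its stop, without forcing it, then lift it straight off the neck. Set the cap down gently, right way up, in the middle of the round metal drip dish and let go of it there; leave everything else on the bench undisturbed.

Things in the scene. Friction and masses are not known exactly. Their poses are not given: they have to be found in the camera images.
- can: Green round canister, 94 mm across, fixed to the bench by a 150 x 120 x 6 mm steel foot. Origin: centre of its underside, on the bench; z up, along the neck's axis. Its shoulder slopes in from 94 mm across at z = 72 mm to 54 mm across at z = 100 mm. On that stand a black ring of eight lock teeth (46 mm across, up to z = 109 mm) and the steel neck (21 mm across), both inside the cap.
- neck_top (a point): Centre of the neck's top, 140 mm above the bench. Inside the cap the neck has two catches and a stop, unseen, at a different angle every time. Free turning takes less than 0.06 N m; the stop resists with 0.12 N m at once, gives on a spring by 0.05 rad, then is hard. Damage: cap and canister pressing on each other with more than 35 N in all, any direction: a turn forced past the give, a pull on the catches.
- cap_mid (a point): Centre, half-way up, of the white safety cap: round, 53 mm across, 45 mm tall, about 75 g. At the start it rests on the neck, its underside 101 mm above the bench, its axes parallel to the canister's; sideways play about 1.1 mm. z points up out of its top; its two red tabs are on its +y and -y sides, so fingers closing along its y squeeze both.
- cap: The same cap, origin at the centre of its underside. With both tabs kept in it turns freely anticlockwise from above (positive about z) up to the hard stop, 0.55 to 1.35 rad from the start. It lifts only at the stop (from 0.06 rad before it; best eased back a little, as pressing on it binds); earlier the catches hold it down after 1.5 mm of play. It must rise 12 mm to clear the catches, 42 mm to clear the neck.
- tab_a_pad (a point): Middle of the outer face of the red tab on the cap's +y side: a flat upright ribbed pad 24 mm wide and 27 mm tall, 14 to 41 mm above the cap's underside (this point 28 mm above it). The two faces are 62 mm apart when out, 53 mm when both are in.
- tab_b_pad (a point): The same point of the tab on the cap's -y side.
- tab_a (a joint): How far tab a is pushed in, m: 0 out (locked), 0.0045 fully in; free of the teeth beyond 0.0035. Its own spring starts to give at 4 N; fully in at 8.5 N; 12 to 18 N holds it safely in. More than 30 N on one tab cracks it. If it comes out during the turn it catches in the next tooth (one every 45 degrees).
- tab_b (a joint): The same for tab b.
- dish_floor (a point): Centre of the flat floor, 4 mm above the bench, of the round metal drip dish, which is fixed to the bench: 126 mm across inside, its rim 144 mm across and 10 mm above the bench.
- red_tin: Bystander, to be left alone: small closed red paint tin, 60 mm across, 66 mm tall. Origin at its underside.
- yellow_tin: Bystander, to be left alone: small closed yellow paint tin, 60 mm across, 66 mm tall. Origin at its underside.
- tape_roll: Bystander, to be left alone: roll of tape lying flat, 84 mm across, 24 mm tall. Origin at its underside.
- mix_cup: Bystander, to be left alone: blue ceramic mixing cup, 70 mm across, 80 mm tall. Origin at its underside.
- brass_bottle: Bystander, to be left alone: brass bottle, 84 mm across, 200 mm tall. Origin at its underside.
- screwdriver: Bystander, to be left alone: screwdriver lying on the bench. Origin at its underside.
- paint_knife: Bystander, to be left alone: paint knife (spatula) lying on the bench. Origin at its underside.
Not all that is in view belongs to the job. Of the things that look like the part that bears dish_floor, the smallest one is meant. Of the things shaped like the cap, the white one is meant.

How it is judged:
On the way, in this order (a step that is already met when the one before it is completed fails the run):
1. both tabs are squeezed in while the cap is still seated on the neck (value of joint each of tab_a, tab_b above 0.0035 m and distance between cap and can below 0.104 m), for 0.2 s.
2. the cap is lifted clear of the neck (z of cap in the frame of can above 0.141 m), for 0.1 s.
At the end, for the whole second after the job is handed in: The cap stands right way up (within 0.1 rad) and at rest on the floor of the drip dish, its centre within 30 mm of the dish's centre, released (horizontal distance between cap_mid and dish_floor below 0.03 m and z of cap in the frame of dish_floor between -0.003 and 0.003 m and angle between cap_mid's own z axis and vertical below 0.1 rad and linear speed of cap below 0.02 m/s and contact force between the fingers and cap below 0.01 N); the robot touches nothing.
It fails at once if a tab is squeezed with more than 30 N (the cap cracks) (contact force between the fingers and tab_a above 30 N or contact force between the fingers and tab_b above 30 N).
It fails at once if cap and canister press on each other with more than 35 N (forced turn, pull or push) (contact force between cap and can above 35 N).
It fails at once if the cap is let go more than 15 mm above the dish or bench, away from the neck (contact force between the fingers and cap below 0.001 N and height (world z) of cap above 0.019 m and horizontal distance between cap and can above 0.03 m).
It fails at once if a bystander is moved by more than 20 mm (distance of any of red_tin, yellow_tin, tape_roll, mix_cup, brass_bottle, screwdriver, paint_knife from where it was at the start of the episode above 0.02 m).
It also fails if it takes over 70 s, if anything falls off the work surface, if the arm or the gripper's body presses on something with over 40 N, if the wrist force passes 120 N, or if a joint passes its speed limit or range.

## Robot

A 6-joint arm with a two-finger parallel gripper is mounted at the origin on the work surface. World frame = base frame: x ahead of the robot, y to its left, z up, the work surface at z = 0. Lengths are in m, angles in rad, forces in N, time in s.
With the tool pointing down it reaches from about 0.25 to 0.775 m from the base axis. Payload 4 kg.
Tool frame: the origin (TCP) lies on the centre line of the jaws, within the pads' length; the fingertips stand 22 mm ahead of it and the grasp point (between the pads) lies 3 mm ahead of it; z points along the fingers, y is the direction in which the jaws open and shut (so a half turn about z gives the same grasp; the last joint's range is limited). The gripper opens to 94 mm and grips with 3 to 60 N. Pads are 16 mm wide; open, the fingers measure 119 mm over their backs; the gripper's body (75 mm by 177 mm) begins 78 mm behind the grasp point.
Start: joints at [-1.369, 0.087, 1.371, -0, 1.684, -0.103], TCP at [0.165, -0.525, 0.228] pointing down, gripper open.
Joint ranges: [-3.1, 3.1], [-0.76, 2.03], [0.27, 2.55], [-1.08, 4.22], [0.17, 2.65], [-2.57, 2.57]. Speed limits (rad/s): [2.79, 2.79, 3.14, 3.14, 3.14, 3.14].

## Interface

Orientations are given as [roll, pitch, yaw] about the fixed x, y, z axes, in that order (R = Rz(yaw) Ry(pitch) Rx(roll)).
In Python, from bench import robot gives the robot as it stands. The module is installed in compiled form; this text tells all that it offers.
- The arm moves only by the shell command python3 -m inch 'ROWS'. ROWS is JSON, a list of rows, each an object with "linear": the shift along the world's x, y, z scaled (see below), a list of three; "twist": the turn about the world's z scaled (see below); "gripper": the opening, from 0 (shut) to 1 (fully open). In form: [{"linear": [x, y, z], "twist": twist, "gripper": gripper}, ...]. A call has 1 to 10 rows; each row is the pose to reach, as a shift and turn from the pose commanded when the call began; what a row does not reach only later rows make up. The controller multiplies each number of a shift by 0.1 m and each number of a turn by 60 degrees. A row lasts 1/12 s, in which the tool goes at most 41.7 mm and 7.16 degrees, less where a joint would pass 70% of its speed; a pose out of reach is approached as far as the arm can. A call with a number of a shift or a turn outside -1 to 1 is refused whole. A call with a gripper value outside its range is refused whole. The fingers move at their own pace and stop on an object; the grip force is fixed at half the most. Time passes only in rows, so rows that repeat a pose let the fingers close. It gives the time, the measured TCP pose, the force and the opening at its end, in the units of the state.
- robot.get_obs(): the state, without advancing time (a new reading comes with each control period).
- robot.snapshot(name): name is "scene" or "top" or "wrist"; returns a dict with "image" (420x560x3 uint8, red, green, blue), "depth" (420x560 float32, m along the optical axis (not along the pixel's ray), 0 where there is no reading), "mtx" (3x3 intrinsics, pixels), "rvec" (rotation vector, rad) and "tvec" (3), from world to camera coordinates, as OpenCV has them; the wrist camera has in their place "hand_eye" (4x4, takes a point from camera to tool coordinates, whose origin is the TCP and whose axes are the flange's). Camera axes: x right, y down, z forward; pixel columns grow to the right and rows downward; lengths in m; the calibration is good to about 2 mm. The wrist camera is an equidistant fisheye: a pixel r from the principal point sees the ray r / f radians off the axis. A picture is of the moment at which its call begins: read the wrist's pose just before it.
- robot.close_job(): hands the job in, once; it reports no verdict.
The state is a dict: "time": time; "joint_positions": joint angles; "qvel": joint speeds; "joint_torque": joint torques, N m; "tool_pos": TCP position; "ee_rot": TCP orientation; "wrist_force": force on the tool from outside, world axes, zero at the start; "wrist_torque": the same for the moment, N m; "width": finger opening in m.
Only numpy, scipy, OpenCV 4.12 (cv2) and the standard library are available. Lean on these libraries where they do the work, as an engineer would, in place of code of your own. Each camera call takes 0.05 s, during which the arm holds its last target.

## Working session

There is one attempt and no reset: what is moved stays moved. The work goes in short steps, Python scripts to look and compute and a shell command to move; the robot and the scene stay as the last step left them, time stands still between calls to the robot, and variables do not carry over. Pictures are saved under pics/ and viewed, and the job is handed in when it is done.

```bash
ls; mkdir -p pics
python3 - <<'E'
from bench import robot
import cv2,numpy as np
o=robot.get_obs();print(o)
for n in("scene","top"):
    s=robot.snapshot(n);cv2.imwrite(f"pics/{n}0.png",s["image"][:,:,::-1]);np.savez(f"{n}0.npz",**s)
    print(n,s["mtx"],s["rvec"],s["tvec"])
E
```

```text
pics
{'time': 0.0, 'joint_positions': array([-1.36912738e+00,  8.79302728e-02,  1.37224047e+00, -5.24641375e-06,
        1.68359691e+00, -1.03128629e-01]), 'qvel': array([-0.00163782, -0.00045862, -0.00068108, -0.00052337,  0.00031029,
       -0.00117646]), 'joint_torque': array([-1.19731820e-03, -3.40182853e+01, -3.02430260e+01,  7.15532689e-02,
        3.29330144e-02, -1.69049072e-04]), 'tool_pos': array([ 0.16493324, -0.52416315,  0.22632464]), 'ee_rot': array([-3.13942868e+00, -2.18720252e-04,  3.04796749e-01]), 'wrist_force': array([ 0.60099436, -0.07930237, -0.58935575]), 'wrist_torque': array([0.02672719, 0.01287237, 0.00490332]), 'width': 0.09395930089716713}
scene [[395.26956053   0.         266.82389977]
 [  0.         395.26956053 214.59765076]
 [  0.           0.           1.        ]] [ 1.90996868  1.27974509 -0.66424904] [-0.17248361 -0.1465884   1.67154525]
top [[477.94551375   0.         289.10241915]
 [  0.         477.94551375 206.39814745]
 [  0.           0.           1.        ]] [ 2.13925192 -2.1621516   0.18215177] [-0.02142557  0.47635748  1.39905894]
```

View pics/scene0.png

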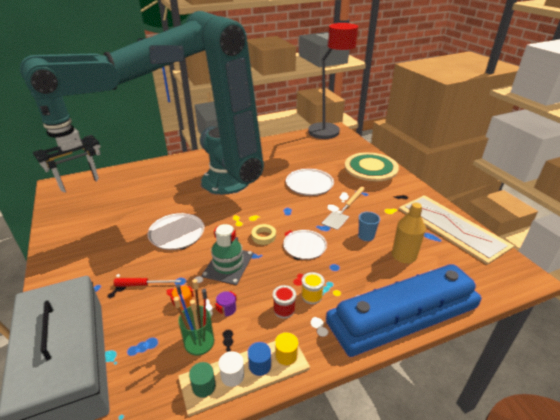

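View pics/top0.png

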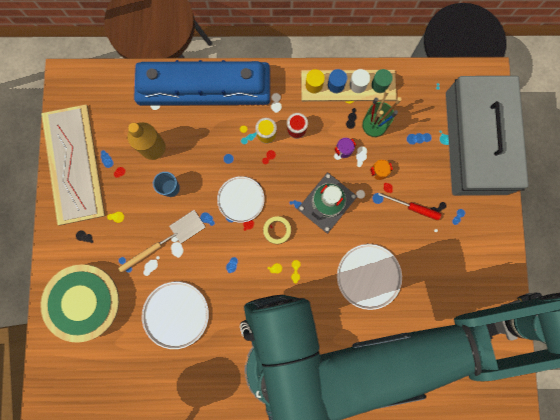

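The canister with its white cap is at about (331,197) in the top view. There are three metal dishes, at (241,199), (370,275) and (175,315), and the one at (241,199) looks smallest. I'll measure them next.

```bash
cat > h.py <<'E'
import numpy as np,cv2
def cloud(s):
    R,_=cv2.Rodrigues(s["rvec"]);t=np.ravel(s["tvec"]);K=s["mtx"];d=s["depth"]
    v,u=np.mgrid[:d.shape[0],:d.shape[1]]
    P=np.stack([(u-K[0,2])/K[0,0]*d,(v-K[1,2])/K[1,1]*d,d],-1)
    W=(P-t)@R
    W[d==0]=np.nan
    return W
E
python3 - <<'E'
from h import *
s=np.load("top0.npz");W=cloud(s);im=s["image"]
print("bench z",np.nanmedian(W[230:260,300:330,2]))
for n,(u,v,r) in dict(d1=(241,199,34),d2=(370,275,45),d3=(175,315,45)).items():
    w=W[v-r:v+r,u-r:u+r].reshape(-1,3);w=w[(w[:,2]>0.0065)&(w[:,2]<.02)]
    c,rad=cv2.minEnclosingCircle(w[:,:2].astype(np.float32));print(n,c,2*rad,len(w),np.nanmax(w[:,2]),"floor",W[v,u])
w=W[150:240,295:365].reshape(-1,3);ww=w[w[:,2]>.125]
print("cap",len(ww),np.percentile(ww[:,2],[5,50,95,100]))
w1=ww[ww[:,2]>.142];print(len(w1),cv2.minEnclosingCircle(w1[:,:2].astype(np.float32)),cv2.minAreaRect(w1[:,:2].astype(np.float32)))
cv2.imwrite("pics/topcrop.png",cv2.resize(im[150:245,190:380][:,:,::-1],None,fx=4,fy=4,interpolation=cv2.INTER_CUBIC))
s=np.load("scene0.npz");W=cloud(s)
w=W[220:250,210:245].reshape(-1,3);ww=w[w[:,2]>.142];print("scene cap",len(ww),cv2.minEnclosingCircle(ww[:,:2].astype(np.float32)),np.nanmax(w[:,2]))
w=W[225:265,275:335].reshape(-1,3);w=w[(w[:,2]>0.0065)&(w[:,2]<.02)];print(cv2.minEnclosingCircle(w[:,:2].astype(np.float32)))
cv2.imwrite("pics/scenecrop.png",cv2.resize(s["image"][210:290,180:340][:,:,::-1],None,fx=5,fy=5,interpolation=cv2.INTER_CUBIC))
E
```

```text
bench z 0.000295253956012699
d1 (0.5057017803192139, 0.11189749091863632) 0.2683097720146179 595 0.019753964620126956 floor [0.50543328 0.12050405 0.00392447]
d2 (0.2845659554004669, -0.26505008339881897) 0.35234853625297546 1857 0.0197517587401567 floor [ 0.26956118 -0.26790075  0.00712307]
d3 (0.16384722292423248, 0.3107469975948334) 0.3549085855484009 1766 0.019807821510588627 floor [0.15965423 0.31324928 0.00850925]
cap 330 [0.13752988 0.14560986 0.15059086 0.1543709 ]
264 ((0.49205705523490906, -0.14451107382774353), 0.031350646167993546) ((0.49226126074790955, -0.14322678744792938), (0.05301407724618912, 0.05347206071019173), 88.68379974365234)
scene cap 162 ((0.4940919280052185, -0.14434030652046204), 0.03083539754152298) 0.150449971535657
((0.47478440403938293, 0.14418400824069977), 0.10950053483247757)
```

View pics/topcrop.png

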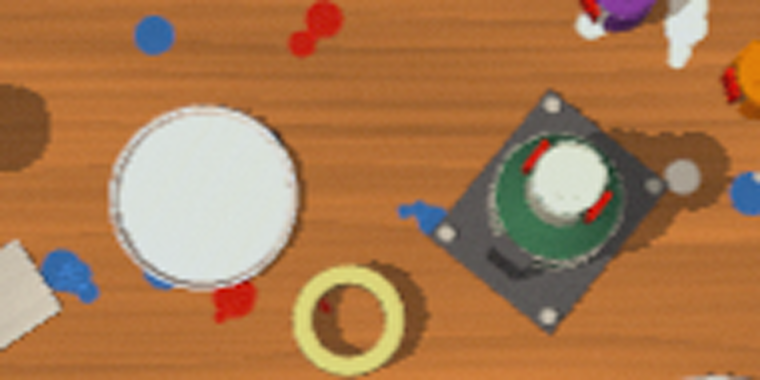

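View pics/scenecrop.png

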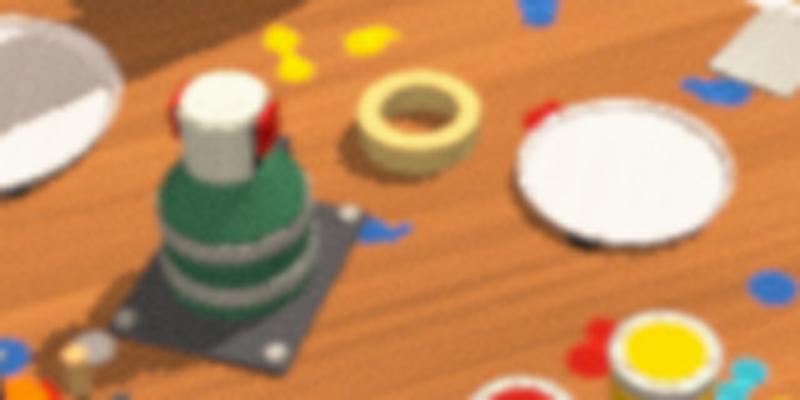

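The meant dish is the small one, near (0.505, 0.12). The cap is near (0.492, -0.144), with its tabs along a line at about 51° in world. I'll hover over the cap and measure again with the wrist camera.

```bash
python3 -m inch '[{"linear":[1,1,0.3],"twist":-0.3,"gripper":1},{"linear":[1,1,0.3],"twist":-0.3,"gripper":1},{"linear":[1,1,0.3],"twist":-0.3,"gripper":1},{"linear":[1,1,0.3],"twist":-0.3,"gripper":1}]'
python3 -m inch '[{"linear":[1,1,0],"twist":-0.3,"gripper":1},{"linear":[1,1,0],"twist":-0.3,"gripper":1},{"linear":[1,1,0],"twist":-0.3,"gripper":1},{"linear":[1,1,0],"twist":-0.3,"gripper":1}]'
python3 -m inch '[{"linear":[0.9,1,0],"twist":-0.34,"gripper":1},{"linear":[0.9,1,0],"twist":-0.34,"gripper":1},{"linear":[0.9,1,0],"twist":-0.34,"gripper":1},{"linear":[0.9,1,0],"twist":-0.34,"gripper":1}]'
python3 -m inch '[{"linear":[0.37,0.8,0],"twist":0,"gripper":1},{"linear":[0.37,0.8,0],"twist":0,"gripper":1},{"linear":[0.37,0.8,0],"twist":0,"gripper":1},{"linear":[0.37,0.8,0],"twist":0,"gripper":1},{"linear":[0.37,0.8,0],"twist":0,"gripper":1},{"linear":[0.37,0.8,0],"twist":0,"gripper":1}]'
python3 - <<'E'
from bench import robot
import cv2,numpy as np
o=robot.get_obs();print(o)
s=robot.snapshot("wrist");cv2.imwrite("pics/w1.png",s["image"][:,:,::-1]);np.savez("w1.npz",pos=o["tool_pos"],rot=o["ee_rot"],**s)
print(s["mtx"],s["hand_eye"])
E
```

```text
time: 0.43
tool_pos: [0.2671, -0.4222, 0.2582]
ee_rot: [-3.141, -0.001, -0.01]
wrist_force: [0.4, -0.2, 0.3]
width: 0.094
time: 0.77
tool_pos: [0.3668, -0.3219, 0.2572]
ee_rot: [-3.14, -0.0, -0.325]
wrist_force: [0.6, -0.2, -0.2]
width: 0.0941
time: 1.1
tool_pos: [0.4564, -0.2221, 0.2569]
ee_rot: [-3.141, 0.001, -0.682]
wrist_force: [-0.3, 0.0, 0.4]
width: 0.0939
time: 1.6
tool_pos: [0.4915, -0.1458, 0.2572]
ee_rot: [3.141, 0.0, -0.681]
wrist_force: [0.2, 0.6, 0.6]
width: 0.0941
{'time': 1.6, 'joint_positions': array([-3.98471376e-01,  3.75331552e-04,  1.40249816e+00, -8.57876609e-04,
        1.73929309e+00,  1.85327898e+00]), 'qvel': array([-0.01549155, -0.00238433, -0.00169292,  0.00565459,  0.00047923,
        0.00272551]), 'joint_torque': array([ 6.42325021e-01, -3.04504788e+01, -3.04380870e+01,  3.29673663e-02,
       -7.03817164e-02, -4.44766003e-03]), 'tool_pos': array([ 0.49151076, -0.14581266,  0.25721553]), 'ee_rot': array([ 3.14062040e+00,  3.15365345e-04, -6.81097802e-01]), 'wrist_force': array([0.17375312, 0.58639749, 0.56844248]), 'wrist_torque': array([ 0.03172959, -0.01318152, -0.00035607]), 'width': 0.09413321663860713}
[[325.1922621    0.         278.30135145]
 [  0.         325.1922621  205.32423026]
 [  0.           0.           1.        ]] [[ 9.35010842e-04 -9.64512559e-01 -2.64035318e-01  7.73645551e-02]
 [ 9.99999388e-01  7.45739276e-04  8.17070134e-04 -1.06899353e-03]
 [-5.91172899e-04 -2.64035921e-01  9.64512666e-01 -1.57107634e-01]
 [ 0.00000000e+00  0.00000000e+00  0.00000000e+00  1.00000000e+00]]
```

View pics/w1.png

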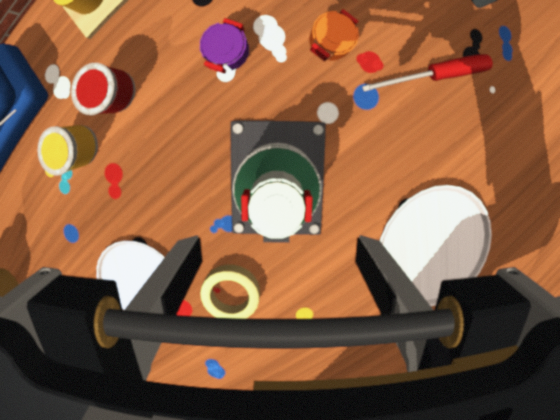

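The wrist view shows the cap at (277,210) and the red tabs at (245,208) and (309,207), nearly level with the jaw axis. Next I'll measure the cap's centre and yaw precisely.

```bash
cat >> h.py <<'E'
from scipy.spatial.transform import Rotation as Ro
def wcloud(s):
    K=s["mtx"];d=s["depth"];v,u=np.mgrid[:d.shape[0],:d.shape[1]]
    x=u-K[0,2];y=v-K[1,2];r=np.hypot(x,y)+1e-9;t=np.tan(r/K[0,0])
    P=np.stack([t*x/r*d,t*y/r*d,d],-1);H=s["hand_eye"]
    P=P@H[:3,:3].T+H[:3,3]
    W=P@Ro.from_euler("xyz",s["rot"]).as_matrix().T+s["pos"];W[d==0]=np.nan
    return W
E
python3 - <<'E'
from h import *
def an(W,im,name,box):
    v0,v1,u0,u1=box
    w=W[v0:v1,u0:u1].reshape(-1,3);c=im[v0:v1,u0:u1].reshape(-1,3).astype(int)
    ok=np.isfinite(w[:,2]);w=w[ok];c=c[ok]
    top=(w[:,2]>.14)&(c.min(1)>150)
    p=w[top][:,:2].astype(np.float32);cc,r=cv2.minEnclosingCircle(p)
    print(name,"cap z",np.median(w[top][:,2]),"mec",cc,r,"rect",cv2.minAreaRect(p)[:2])
    red=(c[:,0]>120)&(c[:,1]<70)&(c[:,2]<70)&(w[:,2]>.12)
    R=w[red];print("red",len(R),np.median(R[:,2]))
    m=R[:,:2].mean(0);q=R[:,:2]-np.array(cc);ax=np.array([.63,.77]);sd=q@ax>0
    a,b=R[sd],R[~sd];
    for k in(a,b):print(len(k),k.mean(0))
    dl=a.mean(0)-b.mean(0);print("mid",(a.mean(0)+b.mean(0))/2,"ang of y deg",np.degrees(np.arctan2(dl[1],dl[0])),np.hypot(*dl[:2]))
s=np.load("w1.npz");W=wcloud(s);an(W,s["image"],"wrist",(150,245,230,325))
Rm=Ro.from_euler("xyz",s["rot"]).as_matrix();print("tool y deg",np.degrees(np.arctan2(-Rm[1,1],-Rm[0,1])))
b=W[270:330,280:320,2];print("bench/tape z",np.nanmedian(b))
s=np.load("top0.npz");an(cloud(s),s["image"],"top",(150,240,295,365))
im=s["image"];W=cloud(s)
# dish: floor/rim white pixels
hsv=cv2.cvtColor(im,cv2.COLOR_RGB2HSV)
m=((hsv[...,1]<60)&(hsv[...,2]>120)).astype(np.uint8);n,l,st,ce=cv2.connectedComponentsWithStats(m)
k=l[199,241];print(st[k],ce[k]);ys,xs=np.where(l==k);p=W[ys,xs];p=p[np.isfinite(p[:,2])]
print(cv2.minEnclosingCircle(p[:,:2].astype(np.float32)),np.percentile(p[:,2],[1,50,99]))
E
```

```text
wrist cap z 0.14586530379455032 mec (0.49247807264328003, -0.1437680423259735) 0.02749699540436268 rect ((0.4931962490081787, -0.143575519323349), (0.04858126863837242, 0.05384035035967827))
red 319 0.1416019868818937
154 [ 0.51160743 -0.12278906  0.14152402]
165 [ 0.47549128 -0.16556486  0.1414826 ]
mid [ 0.49354935 -0.14417696  0.14150331] ang of y deg 49.82516961381848 0.0559834359597346
tool y deg 50.97598809784709
bench/tape z -0.00024224943541351074
top cap z 0.1465113147732657 mec (0.49187013506889343, -0.14504797756671906) 0.026641305536031723 rect ((0.49260592460632324, -0.14374613761901855), (0.04734804481267929, 0.049409739673137665))
red 29 0.1417303433402528
13 [ 0.50994167 -0.12135418  0.14161563]
16 [ 0.47383281 -0.16525398  0.14247006]
mid [ 0.49188724 -0.14330408  0.14204284] ang of y deg 50.56171388197759 0.05684225342250281
[ 217  177   47   45 1691] [240.40745121 199.02483737]
((0.5029956698417664, 0.12332296371459961), 0.07477346807718277) [-0.0030385   0.00479074  0.01388798]
```

```bash
python3 -m inch '[{"linear":[0.01,0.01,-0.2],"twist":-0.01,"gripper":1},{"linear":[0.01,0.01,-0.4],"twist":-0.01,"gripper":1},{"linear":[0.01,0.01,-0.6],"twist":-0.01,"gripper":1},{"linear":[0.01,0.01,-0.6],"twist":-0.01,"gripper":1},{"linear":[0.01,0.01,-0.6],"twist":-0.01,"gripper":1}]'
python3 -m inch '[{"linear":[0,0,-0.2],"twist":0,"gripper":1},{"linear":[0,0,-0.4],"twist":0,"gripper":1},{"linear":[0,0,-0.55],"twist":0,"gripper":1},{"linear":[0,0,-0.65],"twist":0,"gripper":0.9},{"linear":[0,0,-0.65],"twist":0,"gripper":0.8},{"linear":[0,0,-0.65],"twist":0,"gripper":0.75},{"linear":[0,0,-0.65],"twist":0,"gripper":0.75},{"linear":[0,0,-0.65],"twist":0,"gripper":0.75},{"linear":[0,0,-0.65],"twist":0,"gripper":0.75}]'
python3 - <<'E'
from bench import robot
import cv2,numpy as np
for i in range(4):
    o=robot.get_obs();print(o["tool_pos"],o["ee_rot"],o["wrist_force"],o["width"])
    s=robot.snapshot("wrist")
cv2.imwrite("pics/w2.png",s["image"][:,:,::-1]);np.savez("w2.npz",pos=o["tool_pos"],rot=o["ee_rot"],**s)
E
```

```text
time: 2.07
tool_pos: [0.4919, -0.1447, 0.1965]
ee_rot: [3.14, 0.003, -0.692]
wrist_force: [0.5, -0.1, 0.8]
width: 0.0935
time: 2.82
tool_pos: [0.4938, -0.144, 0.1339]
ee_rot: [-3.141, -0.002, -0.69]
wrist_force: [0.8, -0.3, 0.1]
width: 0.0703
[ 0.49378138 -0.14400794  0.13391006] [-3.14097201e+00 -2.40770796e-03 -6.90091856e-01] [ 0.82095412 -0.26522417  0.12422094] 0.07025099661112431
[ 0.49361324 -0.14389014  0.13362778] [-3.14114377e+00 -1.89135495e-03 -6.89996161e-01] [ 0.59691689 -1.56028045  0.31513339] 0.07033161480103234
[ 0.49345175 -0.14381426  0.13334514] [-3.14129672e+00 -1.38922919e-03 -6.89935086e-01] [ 0.98482267 -0.16805551 -0.21900591] 0.07029563394864907
[ 0.49334014 -0.14375945  0.13312696] [-3.14138804e+00 -1.04728683e-03 -6.89959161e-01] [-0.42473411  0.35286477  0.43384233] 0.07049641526579407
```

View pics/w2.png

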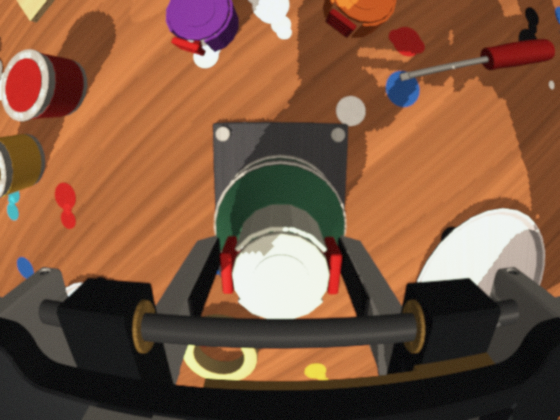

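The fingers straddle the tabs at (227,265) and (334,265), evenly centred. I'll close in small steps and watch the width.

```bash
for i in 1; do python3 -m inch '[{"linear":[0,0,0],"twist":0,"gripper":0.7},{"linear":[0,0,0],"twist":0,"gripper":0.66},{"linear":[0,0,0],"twist":0,"gripper":0.66},{"linear":[0,0,0],"twist":0,"gripper":0.66},{"linear":[0,0,0],"twist":0,"gripper":0.66}]'; done
python3 -m inch '[{"linear":[0,0,0],"twist":0,"gripper":0.64},{"linear":[0,0,0],"twist":0,"gripper":0.64},{"linear":[0,0,0],"twist":0,"gripper":0.64},{"linear":[0,0,0],"twist":0,"gripper":0.64}]'
python3 -m inch '[{"linear":[0,0,0],"twist":0,"gripper":0.62},{"linear":[0,0,0],"twist":0,"gripper":0.62},{"linear":[0,0,0],"twist":0,"gripper":0.62},{"linear":[0,0,0],"twist":0,"gripper":0.62}]'
python3 - <<'E'
from bench import robot
print(robot.get_obs())
E
```

```text
time: 3.43
tool_pos: [0.493, -0.1438, 0.1325]
ee_rot: [3.141, 0.0, -0.69]
wrist_force: [-0.7, -0.9, 0.2]
width: 0.0622
time: 3.77
tool_pos: [0.4931, -0.1437, 0.1326]
ee_rot: [3.142, -0.0, -0.69]
wrist_force: [-0.2, -0.2, 1.0]
width: 0.0604
time: 4.1
tool_pos: [0.4931, -0.1437, 0.1326]
ee_rot: [3.142, -0.0, -0.69]
wrist_force: [-1.0, 0.1, 0.2]
width: 0.0584
{'time': 4.1, 'joint_positions': array([-3.93885660e-01,  4.49527625e-02,  1.60510216e+00, -5.64781673e-05,
        1.49150271e+00,  1.86691889e+00]), 'qvel': array([-2.41591480e-04,  1.23596442e-04,  8.47803760e-05,  6.51069198e-04,
        1.86943450e-04,  2.15516818e-03]), 'joint_torque': array([ 1.10958118e-01, -3.08091223e+01, -2.89802527e+01,  7.99442036e-02,
       -1.43111371e-01, -6.73908289e-04]), 'tool_pos': array([ 0.49307376, -0.1436501 ,  0.13255557]), 'ee_rot': array([ 3.14154903e+00, -4.99346646e-05, -6.90003747e-01]), 'wrist_force': array([-1.01570089,  0.07241366,  0.2111258 ]), 'wrist_torque': array([ 0.03518916,  0.08564542, -0.00939134]), 'width': 0.05843875328789927}
```

```bash
python3 -m inch '[{"linear":[0,0,0],"twist":0,"gripper":0.6},{"linear":[0,0,0],"twist":0,"gripper":0.6},{"linear":[0,0,0],"twist":0,"gripper":0.6},{"linear":[0,0,0],"twist":0,"gripper":0.6}]'
python3 -m inch '[{"linear":[0,0,0],"twist":0,"gripper":0.58},{"linear":[0,0,0],"twist":0,"gripper":0.58},{"linear":[0,0,0],"twist":0,"gripper":0.58},{"linear":[0,0,0],"twist":0,"gripper":0.58}]'
python3 -m inch '[{"linear":[0,0,0],"twist":0,"gripper":0.57},{"linear":[0,0,0],"twist":0,"gripper":0.57},{"linear":[0,0,0],"twist":0,"gripper":0.57},{"linear":[0,0,0],"twist":0,"gripper":0.57}]'
python3 - <<'E'
from bench import robot
import numpy as np
w=[]
for i in range(8):
    robot.snapshot("wrist");o=robot.get_obs();w.append(o["width"])
print(np.mean(w),np.std(w),o["wrist_force"],o["wrist_torque"])
E
```

```text
time: 4.43
tool_pos: [0.4931, -0.1437, 0.1326]
ee_rot: [3.142, -0.0, -0.69]
wrist_force: [-0.9, 0.2, 1.0]
width: 0.0562
time: 4.77
tool_pos: [0.4931, -0.1437, 0.1326]
ee_rot: [3.142, -0.0, -0.69]
wrist_force: [0.1, 0.2, 2.1]
width: 0.0544
time: 5.1
tool_pos: [0.4931, -0.1437, 0.1326]
ee_rot: [3.142, -0.0, -0.69]
wrist_force: [-0.5, 0.9, 0.9]
width: 0.0533
0.05383209216557119 7.936103979888755e-05 [-1.04381194 -0.54317312  2.57447155] [0.07643072 0.09648617 0.06968956]
```

```bash
cat > m.py <<'E'
from bench import robot
import numpy as np
w=[];f=[];t=[]
for i in range(8):
    robot.snapshot("wrist");o=robot.get_obs();w.append(o["width"]);f.append(o["wrist_force"]);t.append(o["wrist_torque"])
print(o["time"],"w %.2f +- %.2f mm"%(1e3*np.mean(w),1e3*np.std(w)/8**.5),"F",np.mean(f,0).round(2),"T",np.mean(t,0).round(3),o["tool_pos"].round(4),o["ee_rot"].round(3))
E
python3 -m inch '[{"linear":[0,0,0],"twist":0,"gripper":0.565},{"linear":[0,0,0],"twist":0,"gripper":0.565},{"linear":[0,0,0],"twist":0,"gripper":0.565},{"linear":[0,0,0],"twist":0,"gripper":0.565}]'
python3 m.py
python3 -m inch '[{"linear":[0,0,0],"twist":0,"gripper":0.56},{"linear":[0,0,0],"twist":0,"gripper":0.56},{"linear":[0,0,0],"twist":0,"gripper":0.56},{"linear":[0,0,0],"twist":0,"gripper":0.56}]'
python3 m.py
```

```text
time: 5.83
tool_pos: [0.4931, -0.1437, 0.1326]
ee_rot: [3.142, -0.0, -0.69]
wrist_force: [-0.6, -0.1, 1.4]
width: 0.053
6.2333 w 53.30 +- 0.07 mm F [-0.44 -0.11  2.08] T [0.062 0.085 0.003] [ 0.4931 -0.1437  0.1326] [ 3.142 -0.    -0.69 ]
time: 6.57
tool_pos: [0.493, -0.1438, 0.1326]
ee_rot: [3.141, -0.0, -0.69]
wrist_force: [-0.6, -0.8, 3.0]
width: 0.0526
6.9667 w 52.79 +- 0.06 mm F [-0.69 -0.77  3.08] T [-0.045  0.171  0.009] [ 0.493  -0.1438  0.1326] [ 3.141 -0.    -0.69 ]
```

```bash
python3 -m inch '[{"linear":[0,0,0],"twist":0,"gripper":0.557},{"linear":[0,0,0],"twist":0,"gripper":0.557},{"linear":[0,0,0],"twist":0,"gripper":0.557}]'
python3 m.py;python3 m.py
```

```text
time: 7.22
tool_pos: [0.493, -0.1437, 0.1326]
ee_rot: [3.141, -0.0, -0.69]
wrist_force: [-0.9, -0.3, 2.7]
width: 0.0528
7.6167 w 52.60 +- 0.09 mm F [-1.75 -1.02  4.05] T [-0.101  0.306 -0.015] [ 0.493  -0.1438  0.1326] [ 3.141 -0.    -0.69 ]
8.0167 w 52.64 +- 0.06 mm F [-1.97 -1.22  4.91] T [-0.161  0.352 -0.008] [ 0.493  -0.1438  0.1326] [ 3.141 -0.    -0.69 ]
```

Both tabs are in. A small side load (about 2 N along the jaw axis) and downward load (about 5 N) is building up, so I'll ease the tool toward the load.

```bash
python3 -m inch '[{"linear":[-0.004,-0.004,0.004],"twist":0,"gripper":0.557},{"linear":[-0.004,-0.004,0.004],"twist":0,"gripper":0.557},{"linear":[-0.004,-0.004,0.004],"twist":0,"gripper":0.557}]'
python3 m.py;python3 m.py
```

```text
time: 8.27
tool_pos: [0.493, -0.1438, 0.1326]
ee_rot: [-3.141, -0.0, -0.69]
wrist_force: [1.1, 0.1, 2.2]
width: 0.0525
8.6667 w 52.69 +- 0.07 mm F [ 0.74 -0.04  1.32] T [ 0.089 -0.13  -0.007] [ 0.4926 -0.1439  0.1326] [-3.142e+00  1.000e-03 -6.900e-01]
9.0667 w 52.54 +- 0.05 mm F [0.31 0.18 0.46] T [ 0.121 -0.075 -0.01 ] [ 0.4924 -0.1439  0.1327] [ 3.141e+00  1.000e-03 -6.900e-01]
```

Loads are now small. No stop can come before 0.55 rad, so I'll turn 0.47 rad first, then feel for it in small steps.

```bash
sed -i 's/range(8)/range(5)/;s/8\*\*/5**/' m.py
python3 -m inch '[{"linear":[0,0,0],"twist":0.05,"gripper":0.557},{"linear":[0,0,0],"twist":0.1,"gripper":0.557},{"linear":[0,0,0],"twist":0.1,"gripper":0.557}]'
python3 m.py
python3 -m inch '[{"linear":[0,0,0],"twist":0.05,"gripper":0.557},{"linear":[0,0,0],"twist":0.1,"gripper":0.557},{"linear":[0,0,0],"twist":0.15,"gripper":0.557},{"linear":[0,0,0],"twist":0.15,"gripper":0.557}]'
python3 m.py
```

```text
time: 9.32
tool_pos: [0.4923, -0.1441, 0.1327]
ee_rot: [3.141, 0.001, -0.585]
wrist_force: [0.3, -0.0, -0.7]
width: 0.0526
9.5667 w 52.52 +- 0.03 mm F [ 0.01 -0.01 -0.25] T [0.08  0.036 0.018] [ 0.4925 -0.1441  0.1327] [ 3.141  0.    -0.586]
time: 9.9
tool_pos: [0.4926, -0.144, 0.1327]
ee_rot: [3.141, 0.0, -0.428]
wrist_force: [-0.1, 0.5, 0.0]
width: 0.0529
10.15 w 52.58 +- 0.06 mm F [-0.19  0.36 -1.  ] T [ 0.034  0.011 -0.001] [ 0.4926 -0.144   0.1328] [ 3.142  0.    -0.429]
```

```bash
python3 -m inch '[{"linear":[0,0,0],"twist":0.05,"gripper":0.557},{"linear":[0,0,0],"twist":0.1,"gripper":0.557},{"linear":[0,0,0],"twist":0.15,"gripper":0.557},{"linear":[0,0,0],"twist":0.2,"gripper":0.557},{"linear":[0,0,0],"twist":0.2,"gripper":0.557}]'
python3 m.py
python3 - <<'E'
from bench import robot
import cv2
s=robot.snapshot("wrist");cv2.imwrite("pics/w3.png",s["image"][:,:,::-1])
E
```

```text
time: 10.57
tool_pos: [0.4926, -0.1441, 0.1329]
ee_rot: [3.141, 0.0, -0.219]
wrist_force: [-0.2, -0.7, -0.3]
width: 0.0527
10.8167 w 52.59 +- 0.03 mm F [ 0.23 -0.24 -0.31] T [ 0.047 -0.01   0.005] [ 0.4926 -0.1441  0.1329] [ 3.141  0.    -0.22 ]
```

View pics/w3.png

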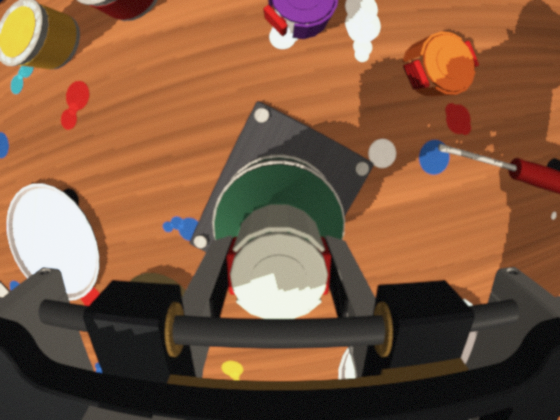

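The tabs have stayed with the fingers, at (232,265) and (327,265), so the cap is turning while the canister stays put. Now the fine steps.

```bash
python3 -m inch '[{"linear":[0,0,0],"twist":0.02,"gripper":0.557},{"linear":[0,0,0],"twist":0.04,"gripper":0.557},{"linear":[0,0,0],"twist":0.06,"gripper":0.557}]' >/dev/null
python3 m.py
python3 -m inch '[{"linear":[0,0,0],"twist":0.01,"gripper":0.557},{"linear":[0,0,0],"twist":0.02,"gripper":0.557}]'>/dev/null
python3 m.py
```

```text
11.3667 w 52.56 +- 0.13 mm F [ 0.28  0.09 -0.52] T [ 0.058  0.028 -0.006] [ 0.4927 -0.144   0.1329] [ 3.142  0.    -0.156]
11.7833 w 52.77 +- 0.07 mm F [ 0.04 -0.08 -0.71] T [ 0.042  0.015 -0.023] [ 0.4926 -0.1441  0.1329] [ 3.141 -0.    -0.135]
```

```bash
python3 -m inch '[{"linear":[0,0,0],"twist":0.01,"gripper":0.557},{"linear":[0,0,0],"twist":0.02,"gripper":0.557}]'>/dev/null
python3 m.py
```

```text
12.2 w 52.65 +- 0.02 mm F [ 0.26  0.12 -0.8 ] T [ 0.029  0.022 -0.006] [ 0.4927 -0.1441  0.1329] [ 3.142  0.    -0.114]
```

```bash
python3 -m inch '[{"linear":[0,0,0],"twist":0.01,"gripper":0.557},{"linear":[0,0,0],"twist":0.02,"gripper":0.557}]'>/dev/null
python3 m.py
```

```text
12.6167 w 52.77 +- 0.09 mm F [-0.11  0.21 -1.18] T [0.057 0.007 0.005] [ 0.4926 -0.1441  0.1329] [ 3.141  0.    -0.093]
```

```bash
cat >> m.py <<'E'
import sys
sys.exit(1 if abs(np.mean(t,0)[2])>0.045 else 0)
E
python3 -m inch '[{"linear":[0,0,0],"twist":0.01,"gripper":0.557},{"linear":[0,0,0],"twist":0.02,"gripper":0.557}]'>/dev/null && python3 m.py && python3 -m inch '[{"linear":[0,0,0],"twist":0.01,"gripper":0.557},{"linear":[0,0,0],"twist":0.02,"gripper":0.557}]'>/dev/null && python3 m.py && python3 -m inch '[{"linear":[0,0,0],"twist":0.01,"gripper":0.557},{"linear":[0,0,0],"twist":0.02,"gripper":0.557}]'>/dev/null && python3 m.py && python3 -m inch '[{"linear":[0,0,0],"twist":0.01,"gripper":0.557},{"linear":[0,0,0],"twist":0.02,"gripper":0.557}]'>/dev/null && python3 m.py && python3 -m inch '[{"linear":[0,0,0],"twist":0.01,"gripper":0.557},{"linear":[0,0,0],"twist":0.02,"gripper":0.557}]'>/dev/null && python3 m.py && python3 -m inch '[{"linear":[0,0,0],"twist":0.01,"gripper":0.557},{"linear":[0,0,0],"twist":0.02,"gripper":0.557}]'>/dev/null && python3 m.py
```

```text
13.0333 w 52.42 +- 0.10 mm F [-0.3   0.16 -0.75] T [ 0.038 -0.011  0.004] [ 0.4926 -0.1441  0.1329] [ 3.141  0.    -0.072]
13.45 w 52.75 +- 0.06 mm F [ 0.11 -0.35 -0.99] T [0.048 0.021 0.005] [ 0.4926 -0.1441  0.1329] [ 3.141  0.    -0.051]
13.8667 w 52.67 +- 0.10 mm F [-0.07 -0.43 -0.75] T [ 0.016 -0.001  0.01 ] [ 0.4926 -0.1441  0.1329] [ 3.141  0.    -0.03 ]
14.2833 w 52.59 +- 0.05 mm F [-0.03 -0.24 -0.72] T [0.028 0.015 0.005] [ 0.4926 -0.1441  0.1329] [ 3.142  0.    -0.009]
14.7 w 52.63 +- 0.11 mm F [-0.09  0.27 -0.53] T [0.003 0.005 0.01 ] [ 0.4926 -0.1441  0.1329] [3.141 0.    0.012]
15.1167 w 52.60 +- 0.10 mm F [ 0.08 -0.11 -0.82] T [0.017 0.019 0.021] [ 0.4927 -0.144   0.1329] [ 3.142 -0.     0.033]
```

```bash
python3 -m inch '[{"linear":[0,0,0],"twist":0.01,"gripper":0.557},{"linear":[0,0,0],"twist":0.02,"gripper":0.557}]'>/dev/null && python3 m.py && python3 -m inch '[{"linear":[0,0,0],"twist":0.01,"gripper":0.557},{"linear":[0,0,0],"twist":0.02,"gripper":0.557}]'>/dev/null && python3 m.py && python3 -m inch '[{"linear":[0,0,0],"twist":0.01,"gripper":0.557},{"linear":[0,0,0],"twist":0.02,"gripper":0.557}]'>/dev/null && python3 m.py && python3 -m inch '[{"linear":[0,0,0],"twist":0.01,"gripper":0.557},{"linear":[0,0,0],"twist":0.02,"gripper":0.557}]'>/dev/null && python3 m.py && python3 -m inch '[{"linear":[0,0,0],"twist":0.01,"gripper":0.557},{"linear":[0,0,0],"twist":0.02,"gripper":0.557}]'>/dev/null && python3 m.py && python3 -m inch '[{"linear":[0,0,0],"twist":0.01,"gripper":0.557},{"linear":[0,0,0],"twist":0.02,"gripper":0.557}]'>/dev/null && python3 m.py && python3 -m inch '[{"linear":[0,0,0],"twist":0.01,"gripper":0.557},{"linear":[0,0,0],"twist":0.02,"gripper":0.557}]'>/dev/null && python3 m.py && python3 -m inch '[{"linear":[0,0,0],"twist":0.01,"gripper":0.557},{"linear":[0,0,0],"twist":0.02,"gripper":0.557}]'>/dev/null && python3 m.py
```

```text
15.5333 w 52.71 +- 0.10 mm F [-0.05 -0.43 -0.77] T [ 0.016  0.011 -0.006] [ 0.4926 -0.1441  0.1329] [3.141 0.    0.054]
15.95 w 52.59 +- 0.08 mm F [-0.2  -0.08 -0.83] T [0.004 0.008 0.019] [ 0.4927 -0.1441  0.1329] [ 3.141 -0.     0.074]
16.3667 w 52.51 +- 0.07 mm F [ 0.05  0.09 -0.95] T [0.004 0.002 0.011] [ 0.4926 -0.1441  0.1329] [3.142 0.    0.095]
16.7833 w 52.61 +- 0.10 mm F [-0.03 -0.11 -0.87] T [0.018 0.008 0.002] [ 0.4927 -0.1441  0.1329] [ 3.141 -0.     0.116]
17.2 w 52.68 +- 0.07 mm F [-0.17  0.26 -1.12] T [ 0.011 -0.002  0.031] [ 0.4927 -0.1441  0.1329] [ 3.142 -0.     0.137]
17.6167 w 52.57 +- 0.10 mm F [-0.37  0.13 -0.71] T [ 0.014 -0.008  0.02 ] [ 0.4927 -0.1441  0.1329] [ 3.141 -0.     0.158]
18.0333 w 52.63 +- 0.08 mm F [-0.1  -0.33 -0.66] T [0.024 0.017 0.002] [ 0.4926 -0.1441  0.1329] [ 3.142 -0.     0.179]
18.45 w 52.70 +- 0.10 mm F [ 0.15  0.13 -0.59] T [ 0.016 -0.004 -0.007] [ 0.4927 -0.1441  0.1329] [ 3.142 -0.     0.2  ]
```

```bash
python3 -m inch '[{"linear":[0,0,0],"twist":0.01,"gripper":0.557},{"linear":[0,0,0],"twist":0.02,"gripper":0.557}]'>/dev/null && python3 m.py && python3 -m inch '[{"linear":[0,0,0],"twist":0.01,"gripper":0.557},{"linear":[0,0,0],"twist":0.02,"gripper":0.557}]'>/dev/null && python3 m.py && python3 -m inch '[{"linear":[0,0,0],"twist":0.01,"gripper":0.557},{"linear":[0,0,0],"twist":0.02,"gripper":0.557}]'>/dev/null && python3 m.py && python3 -m inch '[{"linear":[0,0,0],"twist":0.01,"gripper":0.557},{"linear":[0,0,0],"twist":0.02,"gripper":0.557}]'>/dev/null && python3 m.py && python3 -m inch '[{"linear":[0,0,0],"twist":0.01,"gripper":0.557},{"linear":[0,0,0],"twist":0.02,"gripper":0.557}]'>/dev/null && python3 m.py && python3 -m inch '[{"linear":[0,0,0],"twist":0.01,"gripper":0.557},{"linear":[0,0,0],"twist":0.02,"gripper":0.557}]'>/dev/null && python3 m.py && python3 -m inch '[{"linear":[0,0,0],"twist":0.01,"gripper":0.557},{"linear":[0,0,0],"twist":0.02,"gripper":0.557}]'>/dev/null && python3 m.py && python3 -m inch '[{"linear":[0,0,0],"twist":0.01,"gripper":0.557},{"linear":[0,0,0],"twist":0.02,"gripper":0.557}]'>/dev/null && python3 m.py
```

```text
18.8667 w 52.46 +- 0.05 mm F [-0.18 -0.09 -0.45] T [-0.019  0.027  0.006] [ 0.4927 -0.1441  0.1329] [ 3.141 -0.     0.221]
19.2833 w 52.63 +- 0.07 mm F [-0.1  -0.34 -0.9 ] T [-0.009  0.006  0.002] [ 0.4927 -0.1441  0.1329] [ 3.141 -0.     0.242]
19.7 w 52.66 +- 0.11 mm F [ 0.24  0.39 -0.56] T [-0.002  0.02   0.028] [ 0.4927 -0.1441  0.1329] [ 3.141 -0.     0.263]
20.1167 w 52.51 +- 0.13 mm F [-0.29 -0.56 -0.53] T [-0.002 -0.009  0.   ] [ 0.4927 -0.1441  0.1329] [3.142 0.    0.284]
20.5333 w 52.69 +- 0.04 mm F [ 0.04 -0.05 -0.76] T [-0.016  0.007 -0.002] [ 0.4927 -0.1441  0.1329] [ 3.141 -0.     0.305]
20.95 w 52.85 +- 0.04 mm F [ 0.14  0.06 -0.92] T [-0.012 -0.016  0.009] [ 0.4927 -0.1441  0.1329] [3.141 0.    0.326]
21.3667 w 52.72 +- 0.03 mm F [ 0.06  0.12 -0.47] T [ 0.013 -0.011  0.023] [ 0.4926 -0.1441  0.1329] [3.142 0.    0.347]
21.7833 w 52.67 +- 0.05 mm F [-0.12 -0.33 -0.71] T [-0.013  0.002 -0.   ] [ 0.4926 -0.144   0.1329] [3.142 0.    0.368]
```

```bash
python3 -m inch '[{"linear":[0,0,0],"twist":0.01,"gripper":0.557},{"linear":[0,0,0],"twist":0.02,"gripper":0.557}]'>/dev/null && python3 m.py && python3 -m inch '[{"linear":[0,0,0],"twist":0.01,"gripper":0.557},{"linear":[0,0,0],"twist":0.02,"gripper":0.557}]'>/dev/null && python3 m.py && python3 -m inch '[{"linear":[0,0,0],"twist":0.01,"gripper":0.557},{"linear":[0,0,0],"twist":0.02,"gripper":0.557}]'>/dev/null && python3 m.py && python3 -m inch '[{"linear":[0,0,0],"twist":0.01,"gripper":0.557},{"linear":[0,0,0],"twist":0.02,"gripper":0.557}]'>/dev/null && python3 m.py && python3 -m inch '[{"linear":[0,0,0],"twist":0.01,"gripper":0.557},{"linear":[0,0,0],"twist":0.02,"gripper":0.557}]'>/dev/null && python3 m.py
python3 - <<'E'
from bench import robot
import cv2
s=robot.snapshot("wrist");cv2.imwrite("pics/w4.png",s["image"][:,:,::-1])
E
```

```text
22.2 w 52.69 +- 0.06 mm F [ 0.18 -0.01 -0.71] T [-0.021  0.003 -0.004] [ 0.4927 -0.1441  0.1329] [3.142 0.    0.389]
22.6167 w 52.67 +- 0.08 mm F [-0.44 -0.09 -0.55] T [-0.01  -0.013  0.015] [ 0.4927 -0.1441  0.1329] [ 3.141 -0.     0.409]
23.0333 w 52.77 +- 0.07 mm F [-0.08  0.2  -0.55] T [ 0.01  -0.007  0.003] [ 0.4926 -0.1441  0.1329] [3.141 0.    0.43 ]
23.45 w 52.50 +- 0.06 mm F [ 0.23  0.03 -0.86] T [ 0.017 -0.008 -0.011] [ 0.4927 -0.1441  0.1329] [3.141 0.    0.451]
23.8667 w 52.62 +- 0.10 mm F [-0.07  0.46 -0.52] T [ 0.073  0.072 -0.002] [ 0.4926 -0.144   0.1329] [-3.141  0.     0.472]
```

View pics/w4.png

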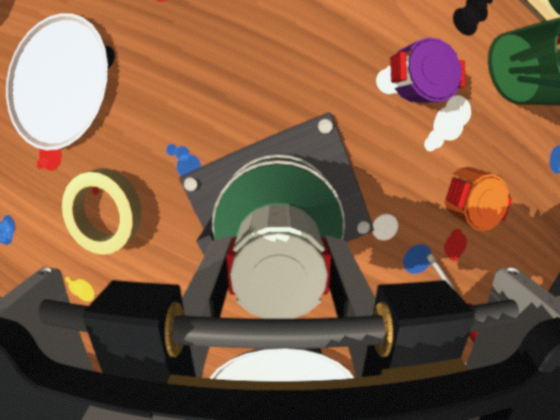

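The tabs are still in the fingers at (232,265) and (327,265), so there's no slip. The transverse moment has just jumped to 0.07, so I'll continue one step at a time.

```bash
python3 m.py;
python3 -m inch '[{"linear":[0,0,0],"twist":0.01,"gripper":0.557},{"linear":[0,0,0],"twist":0.01,"gripper":0.557}]'>/dev/null; python3 m.py
```

```text
24.1667 w 52.80 +- 0.13 mm F [-0.14  0.67 -0.4 ] T [ 0.087  0.085 -0.014] [ 0.4926 -0.144   0.1329] [-3.142  0.     0.472]
24.5833 w 52.72 +- 0.12 mm F [-1.12  0.69 -0.53] T [ 0.172  0.19  -0.022] [ 0.4926 -0.144   0.1329] [-3.141  0.     0.483]
```

```bash
python3 -m inch '[{"linear":[0,0,0],"twist":0.01,"gripper":0.557},{"linear":[0,0,0],"twist":0.01,"gripper":0.557}]'>/dev/null; python3 m.py
```

```text
25.0 w 52.57 +- 0.04 mm F [-0.81  1.35 -0.36] T [ 0.278  0.237 -0.054] [ 0.4925 -0.144   0.1328] [-3.141  0.     0.493]
```

```bash
python3 -m inch '[{"linear":[0,0,0],"twist":0.01,"gripper":0.557},{"linear":[0,0,0],"twist":0.01,"gripper":0.557}]'>/dev/null; python3 m.py
```

```text
25.4167 w 52.65 +- 0.10 mm F [-1.54  1.69 -0.86] T [ 0.33   0.295 -0.078] [ 0.4926 -0.144   0.1329] [-3.141  0.     0.504]
```

```bash
python3 -m inch '[{"linear":[0,0,0],"twist":0.01,"gripper":0.557},{"linear":[0,0,0],"twist":0.01,"gripper":0.557}]'>/dev/null; python3 m.py;python3 m.py
```

```text
25.8333 w 52.57 +- 0.11 mm F [-1.7   1.87 -0.34] T [ 0.388  0.341 -0.117] [ 0.4926 -0.144   0.1328] [-3.141  0.     0.514]
26.0833 w 52.67 +- 0.07 mm F [-1.98  2.11 -0.65] T [ 0.441  0.346 -0.124] [ 0.4926 -0.144   0.1328] [-3.141  0.     0.514]
```

The stop is firm at 0.12 N m. I'll ease back a little.

```bash
python3 -m inch '[{"linear":[0,0,0],"twist":-0.02,"gripper":0.557},{"linear":[0,0,0],"twist":-0.03,"gripper":0.557},{"linear":[0,0,0],"twist":-0.03,"gripper":0.557}]'>/dev/null; python3 m.py;python3 m.py
```

```text
26.5833 w 52.62 +- 0.09 mm F [-1.42  1.93 -0.6 ] T [ 0.407  0.333 -0.032] [ 0.4926 -0.1441  0.1329] [3.142 0.    0.483]
26.8333 w 52.77 +- 0.05 mm F [-1.57  2.51 -0.83] T [ 0.365  0.332 -0.045] [ 0.4927 -0.1441  0.1329] [3.141 0.    0.483]
```

```bash
python3 -m inch '[{"linear":[-0.003,0.004,0],"twist":-0.01,"gripper":0.557},{"linear":[-0.003,0.004,0],"twist":-0.01,"gripper":0.557}]'>/dev/null; python3 m.py;python3 -m inch '[{"linear":[0,0,0.01],"twist":0,"gripper":0.557},{"linear":[0,0,0.01],"twist":0,"gripper":0.557}]'>/dev/null; python3 m.py
python3 -m inch '[{"linear":[0,0,0.01],"twist":0,"gripper":0.557},{"linear":[0,0,0.01],"twist":0,"gripper":0.557}]'>/dev/null; python3 m.py
```

```text
27.25 w 52.62 +- 0.04 mm F [-0.53  0.94 -1.22] T [ 0.097  0.079 -0.013] [ 0.4926 -0.144   0.1331] [ 3.141 -0.     0.472]
27.6667 w 52.57 +- 0.06 mm F [-0.14 -0.09 -0.3 ] T [0.018 0.003 0.01 ] [ 0.4926 -0.1438  0.1341] [ 3.141 -0.     0.472]
28.0833 w 52.67 +- 0.08 mm F [ 0.18 -0.12 -0.77] T [-0.019 -0.016 -0.003] [ 0.4924 -0.1437  0.1349] [3.142 0.    0.472]
```

```bash
python3 -m inch '[{"linear":[0,0,0.01],"twist":0,"gripper":0.557},{"linear":[0,0,0.01],"twist":0,"gripper":0.557}]'>/dev/null; python3 m.py
python3 -m inch '[{"linear":[0,0,0.01],"twist":0,"gripper":0.557},{"linear":[0,0,0.01],"twist":0,"gripper":0.557}]'>/dev/null; python3 m.py
```

```text
28.5 w 52.64 +- 0.08 mm F [ 0.24  0.   -0.82] T [ 0.005 -0.01   0.006] [ 0.4923 -0.1437  0.1359] [3.142 0.    0.472]
28.9167 w 52.69 +- 0.05 mm F [-0.01 -0.06 -0.67] T [-0.024  0.007 -0.002] [ 0.4923 -0.1437  0.1369] [3.141 0.    0.472]
```

It's past the 1.5 mm play and carrying only the cap's weight, so I'll keep lifting.

```bash
python3 -m inch '[{"linear":[0,0,0.02],"twist":0,"gripper":0.557},{"linear":[0,0,0.05],"twist":0,"gripper":0.557},{"linear":[0,0,0.09],"twist":0,"gripper":0.557},{"linear":[0,0,0.09],"twist":0,"gripper":0.557}]'>/dev/null; python3 m.py
python3 -m inch '[{"linear":[0,0,0.05],"twist":0,"gripper":0.557},{"linear":[0,0,0.1],"twist":0,"gripper":0.557},{"linear":[0,0,0.15],"twist":0,"gripper":0.557},{"linear":[0,0,0.2],"twist":0,"gripper":0.557},{"linear":[0,0,0.25],"twist":0,"gripper":0.557},{"linear":[0,0,0.3],"twist":0,"gripper":0.557},{"linear":[0,0,0.35],"twist":0,"gripper":0.557},{"linear":[0,0,0.4],"twist":0,"gripper":0.557},{"linear":[0,0,0.45],"twist":0,"gripper":0.557},{"linear":[0,0,0.45],"twist":0,"gripper":0.557}]'; python3 m.py
python3 - <<'E'
from bench import robot
import cv2,numpy as np
o=robot.get_obs()
s=robot.snapshot("wrist");cv2.imwrite("pics/w5.png",s["image"][:,:,::-1]);np.savez("w5.npz",pos=o["tool_pos"],rot=o["ee_rot"],**s)
s=robot.snapshot("scene");cv2.imwrite("pics/s5.png",cv2.resize(s["image"][150:290,150:340][:,:,::-1],None,fx=4,fy=4));np.savez("s5.npz",**s)
s=robot.snapshot("top");np.savez("t5.npz",**s)
cv2.imwrite("pics/t5.png",s["image"][:,:,::-1])
E
```

```text
29.5 w 52.64 +- 0.04 mm F [-0.11 -0.42 -0.9 ] T [ 0.001 -0.024 -0.014] [ 0.4923 -0.1436  0.1458] [-3.141  0.     0.472]
time: 30.33
tool_pos: [0.4929, -0.1439, 0.1924]
ee_rot: [3.14, -0.002, 0.472]
wrist_force: [-0.1, 0.3, -0.4]
width: 0.0527
30.5833 w 52.79 +- 0.09 mm F [ 0.12  0.2  -0.49] T [-0.014 -0.003  0.012] [ 0.4921 -0.1436  0.1904] [-3.141e+00  1.000e-03  4.720e-01]
```

View pics/w5.png

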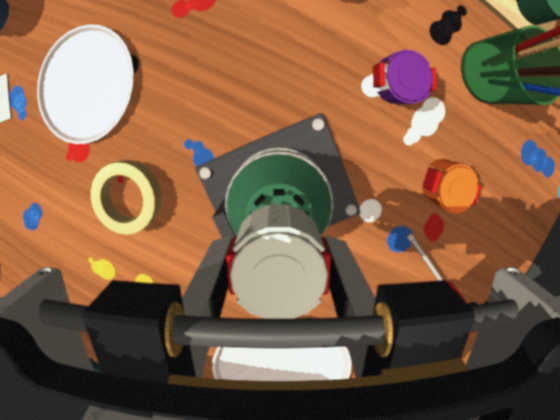

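View pics/s5.png

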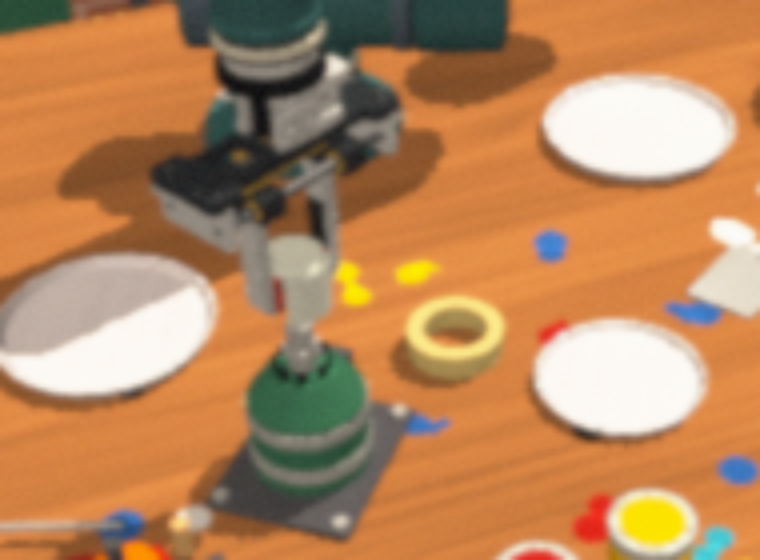

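The cap is clear of the neck, with its underside at about 0.158 m. In the wrist view the dish is at (87,85). Now I'll measure the dish centre.

Run:
```python
from h import *
def run(f,n,seed,fn):
    s=np.load(f);W=fn(s);im=s["image"];hsv=cv2.cvtColor(im,cv2.COLOR_RGB2HSV)
    m=((hsv[...,1]<70)&(hsv[...,2]>110)).astype(np.uint8)
    l=cv2.connectedComponents(m)[1];k=l[seed[1],seed[0]];ys,xs=np.where(l==k)
    c=cv2.findContours((l==k).astype(np.uint8),0,1)[0];c=max(c,key=cv2.contourArea)
    p=W[ys,xs];p=p[np.isfinite(p[:,2])];q=p[(p[:,2]>-.01)&(p[:,2]<.02)]
    print(n,len(ys),"median",np.median(q,0).round(4),"mec",cv2.minEnclosingCircle(q[:,:2].astype(np.float32)),"rect",cv2.minAreaRect(q[:,:2].astype(np.float32)))
run("top0.npz","top0",(241,199),cloud);run("t5.npz","t5",(241,199),cloud)
run("w5.npz","wrist",(87,85),wcloud);run("w1.npz","w1",(130,270),wcloud)
run("s5.npz","scene",(150+155,150+95),cloud)
for f,n,sd in(("top0.npz","d2",(360,290)),("top0.npz","d3",(175,315))):run(f,n,sd,cloud)
```

```text
top0 1698 median [0.5053 0.1232 0.0048] mec ((0.5029956698417664, 0.12332296371459961), 0.07477346807718277) rect ((0.5048038959503174, 0.12386621534824371), (0.14269684255123138, 0.13770969212055206), 89.41806030273438)
t5 1699 median [0.5052 0.1234 0.0047] mec ((0.5029508471488953, 0.12378690391778946), 0.0747319906949997) rect ((0.5047932863235474, 0.12381333112716675), (0.13803070783615112, 0.14288745820522308), 0.3085469603538513)
wrist 9019 median [0.5061 0.1193 0.0037] mec ((0.5037186741828918, 0.12669354677200317), 0.07712428271770477) rect ((0.5033714771270752, 0.12660011649131775), (0.15140660107135773, 0.1481945514678955), 86.26378631591797)
w1 2696 median [0.5335 0.1157 0.0035] mec ((0.5197407007217407, 0.12082281708717346), 0.07156486064195633) rect ((0.5380653142929077, 0.12379838526248932), (0.08198235183954239, 0.1367465853691101), 9.531783103942871)
scene 972 median [0.5037 0.1204 0.0037] mec ((0.5011352896690369, 0.1183919757604599), 0.07582743465900421) rect ((0.5041331648826599, 0.1196693554520607), (0.14124232530593872, 0.14189274609088898), 80.43933868408203)
d2 3328 median [ 0.2656 -0.2653  0.0067] mec ((0.26660406589508057, -0.26439252495765686), 0.09750189632177353) rect ((0.26674067974090576, -0.2643497586250305), (0.19196081161499023, 0.19277910888195038), 29.59461784362793)
d3 3549 median [0.1598 0.3141 0.0063] mec ((0.15881243348121643, 0.31470605731010437), 0.10061795264482498) rect ((0.1614118367433548, 0.31354743242263794), (0.1968342512845993, 0.19398491084575653), 66.29631042480469)
```

The dish is at about (0.5045, 0.1225) and 143 mm across, which matches the 144 mm rim; the other two are about 195 mm. I'll carry the cap over.

```bash
python3 -m inch '[{"linear":[0,0,0.1],"twist":0,"gripper":0.557},{"linear":[0,0.1,0.2],"twist":0,"gripper":0.557},{"linear":[0.02,0.25,0.2],"twist":0,"gripper":0.557},{"linear":[0.04,0.4,0.2],"twist":0,"gripper":0.557},{"linear":[0.06,0.6,0.2],"twist":0,"gripper":0.557},{"linear":[0.08,0.8,0.2],"twist":0,"gripper":0.557},{"linear":[0.1,1,0.2],"twist":0,"gripper":0.557}]'
python3 -m inch '[{"linear":[0,0.2,0],"twist":0,"gripper":0.557},{"linear":[0,0.4,0],"twist":0,"gripper":0.557},{"linear":[0.02,0.6,0],"twist":0,"gripper":0.557},{"linear":[0.02,0.8,0],"twist":0,"gripper":0.557},{"linear":[0.02,1,0],"twist":0,"gripper":0.557}]'
python3 -m inch '[{"linear":[0,0.2,0],"twist":0,"gripper":0.557},{"linear":[0,0.35,0],"twist":0,"gripper":0.557},{"linear":[0,0.5,0],"twist":0,"gripper":0.557},{"linear":[0,0.6,0],"twist":0,"gripper":0.557},{"linear":[0,0.66,0],"twist":0,"gripper":0.557},{"linear":[0,0.66,0],"twist":0,"gripper":0.557}]'
python3 m.py
python3 - <<'E'
from bench import robot
import cv2,numpy as np
s=robot.snapshot("scene");cv2.imwrite("pics/s6.png",cv2.resize(s["image"][130:290,200:390][:,:,::-1],None,fx=3.5,fy=3.5))
E
```

```text
time: 31.32
tool_pos: [0.5027, -0.0422, 0.2126]
ee_rot: [3.141, -0.002, 0.472]
wrist_force: [0.3, -0.6, 0.0]
width: 0.0526
time: 31.73
tool_pos: [0.5045, 0.0581, 0.2125]
ee_rot: [3.141, -0.002, 0.473]
wrist_force: [0.3, -0.5, 0.1]
width: 0.0526
time: 32.23
tool_pos: [0.5044, 0.1235, 0.2116]
ee_rot: [3.141, -0.001, 0.474]
wrist_force: [-0.0, 0.2, -1.6]
width: 0.0526
32.4833 w 52.51 +- 0.06 mm F [ 0.06 -0.57 -0.45] T [-0.016 -0.025 -0.012] [0.5044 0.1216 0.211 ] [3.141 0.    0.471]
```

View pics/s6.png

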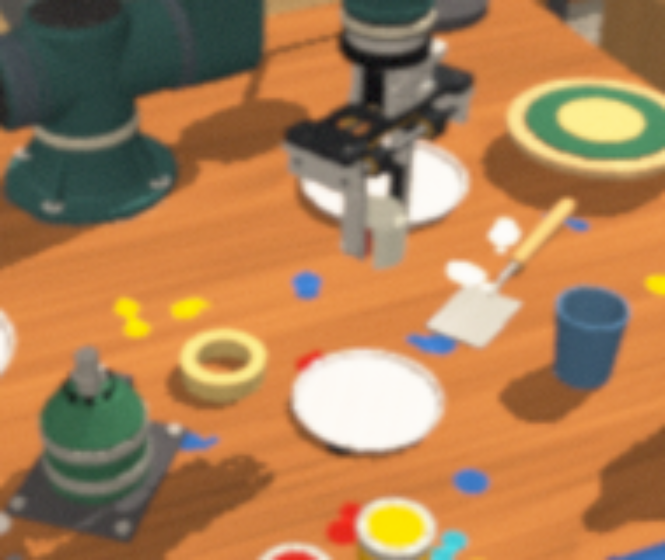

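The cap is held upright above the small dish, so I'll lower it.

```bash
python3 -m inch '[{"linear":[0,0,-0.15],"twist":0,"gripper":0.557},{"linear":[0,0,-0.3],"twist":0,"gripper":0.557},{"linear":[0,0,-0.45],"twist":0,"gripper":0.557},{"linear":[0,0,-0.6],"twist":0,"gripper":0.557},{"linear":[0,0,-0.75],"twist":0,"gripper":0.557},{"linear":[0,0,-0.9],"twist":0,"gripper":0.557},{"linear":[0,0,-1],"twist":0,"gripper":0.557}]'
python3 -m inch '[{"linear":[0,0,-0.15],"twist":0,"gripper":0.557},{"linear":[0,0,-0.3],"twist":0,"gripper":0.557},{"linear":[0,0,-0.45],"twist":0,"gripper":0.557},{"linear":[0,0,-0.55],"twist":0,"gripper":0.557},{"linear":[0,0,-0.62],"twist":0,"gripper":0.557},{"linear":[0,0,-0.67],"twist":0,"gripper":0.557},{"linear":[0,0,-0.67],"twist":0,"gripper":0.557},{"linear":[0,0,-0.67],"twist":0,"gripper":0.557}]'
python3 m.py
```

```text
time: 33.12
tool_pos: [0.5036, 0.1217, 0.1092]
ee_rot: [-3.141, 0.002, 0.471]
wrist_force: [-0.2, 0.2, -1.4]
width: 0.0525
time: 33.78
tool_pos: [0.5047, 0.1223, 0.0443]
ee_rot: [3.141, -0.001, 0.472]
wrist_force: [-0.3, -0.3, -0.8]
width: 0.0525
34.0333 w 52.64 +- 0.04 mm F [-0.22  0.11 -0.71] T [ 0.    -0.     0.006] [0.5049 0.1224 0.0447] [ 3.141e+00 -1.000e-03  4.720e-01]
```

```bash
python3 -m inch '[{"linear":[0,0,-0.02],"twist":0,"gripper":0.557},{"linear":[0,0,-0.04],"twist":0,"gripper":0.557},{"linear":[0,0,-0.06],"twist":0,"gripper":0.557},{"linear":[0,0,-0.07],"twist":0,"gripper":0.557},{"linear":[0,0,-0.07],"twist":0,"gripper":0.557}]'
python3 m.py
python3 -m inch '[{"linear":[0,0,-0.005],"twist":0,"gripper":0.557},{"linear":[0,0,-0.01],"twist":0,"gripper":0.557},{"linear":[0,0,-0.01],"twist":0,"gripper":0.557}]'
python3 m.py
```

```text
time: 34.45
tool_pos: [0.504, 0.1223, 0.0364]
ee_rot: [-3.141, 0.001, 0.472]
wrist_force: [0.9, 0.6, -0.9]
width: 0.053
34.7 w 52.71 +- 0.05 mm F [ 0.44  0.13 -0.6 ] T [-0.013  0.011 -0.003] [0.5044 0.1223 0.037 ] [ 3.141 -0.     0.472]
time: 34.95
tool_pos: [0.5043, 0.1223, 0.0358]
ee_rot: [3.142, 0.0, 0.472]
wrist_force: [0.2, 0.4, -0.7]
width: 0.0528
35.2 w 52.49 +- 0.12 mm F [-0.22  0.44 -0.16] T [0.011 0.005 0.014] [0.5043 0.1223 0.0359] [ 3.141 -0.     0.472]
```

```bash
python3 -m inch '[{"linear":[0,0,-0.005],"twist":0,"gripper":0.557},{"linear":[0,0,-0.005],"twist":0,"gripper":0.557}]' >/dev/null
python3 m.py
python3 -m inch '[{"linear":[0,0,-0.003],"twist":0,"gripper":0.557},{"linear":[0,0,-0.003],"twist":0,"gripper":0.557}]' >/dev/null
python3 m.py
```

```text
35.6167 w 52.64 +- 0.05 mm F [-0.44  0.13  0.88] T [-0.029  0.06  -0.025] [0.5044 0.1224 0.0356] [ 3.141 -0.     0.472]
36.0333 w 52.60 +- 0.06 mm F [-1.89 -0.32  5.31] T [-0.057  0.307  0.008] [0.5045 0.1224 0.0356] [ 3.141 -0.     0.472]
```

The cap is on the dish floor, so I'll ease off and open slowly.

```bash
python3 -m inch '[{"linear":[0,0,0.003],"twist":0,"gripper":0.557},{"linear":[0,0,0.003],"twist":0,"gripper":0.557}]' >/dev/null
python3 m.py
python3 -m inch '[{"linear":[0,0,0.003],"twist":0,"gripper":0.58},{"linear":[0,0,0.003],"twist":0,"gripper":0.61},{"linear":[0,0,0.003],"twist":0,"gripper":0.64},{"linear":[0,0,0.003],"twist":0,"gripper":0.67},{"linear":[0,0,0.003],"twist":0,"gripper":0.72},{"linear":[0,0,0.003],"twist":0,"gripper":0.8},{"linear":[0,0,0.003],"twist":0,"gripper":0.88},{"linear":[0,0,0.003],"twist":0,"gripper":0.88},{"linear":[0,0,0.003],"twist":0,"gripper":0.88}]'
python3 m.py
python3 - <<'E'
from bench import robot
import cv2,numpy as np
s=robot.snapshot("wrist");cv2.imwrite("pics/w7.png",s["image"][:,:,::-1])
E
```

```text
36.45 w 52.51 +- 0.10 mm F [-0.93 -0.39  4.71] T [-0.032  0.258  0.003] [0.5045 0.1223 0.0356] [ 3.141 -0.     0.472]
time: 37.2
tool_pos: [0.5042, 0.1223, 0.0355]
ee_rot: [-3.142, 0.0, 0.472]
wrist_force: [0.1, -0.5, -0.4]
width: 0.0828
37.45 w 82.80 +- 0.05 mm F [ 0.12 -0.24 -0.12] T [-0.014 -0.017 -0.011] [0.5043 0.1223 0.0357] [3.142 0.    0.472]
```

View pics/w7.png

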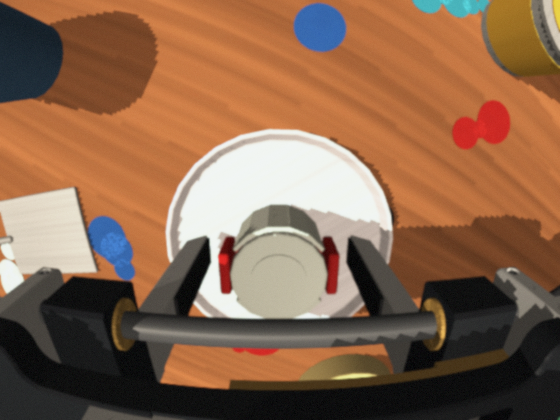

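The cap stands in the dish with its tabs out again, at (225,265) and (332,265), and the fingers clear on both sides. I'll retreat straight up.

```bash
python3 -m inch '[{"linear":[0,0,0.1],"twist":0,"gripper":0.88},{"linear":[0,0,0.25],"twist":0,"gripper":0.88},{"linear":[0,0,0.4],"twist":0,"gripper":0.88},{"linear":[0,0,0.6],"twist":0,"gripper":0.88},{"linear":[0,0,0.8],"twist":0,"gripper":0.88},{"linear":[0,0,1],"twist":0,"gripper":0.88},{"linear":[0,0,1],"twist":0,"gripper":0.88}]'
python3 -m inch '[{"linear":[-0.2,0,0.2],"twist":0,"gripper":0.88},{"linear":[-0.5,0,0.4],"twist":0,"gripper":0.88},{"linear":[-0.8,0,0.5],"twist":0,"gripper":0.88},{"linear":[-1,0,0.5],"twist":0,"gripper":0.88},{"linear":[-1,0,0.5],"twist":0,"gripper":0.88},{"linear":[-1,0,0.5],"twist":0,"gripper":0.88}]'
python3 - <<'E'
from bench import robot
from h import *
s=robot.snapshot("top");cv2.imwrite("pics/t8.png",s["image"][:,:,::-1]);
s2=robot.snapshot("scene");cv2.imwrite("pics/s8.png",s2["image"][:,:,::-1])
for x in(s,s2):
    W=cloud(x).reshape(-1,3);w=W[(np.hypot(W[:,0]-.5045,W[:,1]-.1225)<.06)&(W[:,2]>.045)&(W[:,2]<.08)]
    print(len(w),np.percentile(w[:,2],[5,50,95]),cv2.minEnclosingCircle(w[:,:2].astype(np.float32)))
print(robot.get_obs()["wrist_force"])
E
```

```text
time: 38.08
tool_pos: [0.5073, 0.1228, 0.1415]
ee_rot: [3.138, -0.01, 0.472]
wrist_force: [0.8, 0.5, 0.7]
width: 0.0831
time: 38.58
tool_pos: [0.404, 0.1224, 0.1855]
ee_rot: [3.141, -0.001, 0.473]
wrist_force: [-0.3, 0.8, -1.0]
width: 0.0828
1 [0.04529259 0.04529259 0.04529259] ((0.5164211392402649, 0.09321976453065872), 9.999999747378752e-05)
130 [0.04564736 0.04832918 0.0508461 ] ((0.5022581219673157, 0.11751073598861694), 0.03025788813829422)
[-0.44506963 -0.68895295  0.74309743]
```

View pics/t8.png

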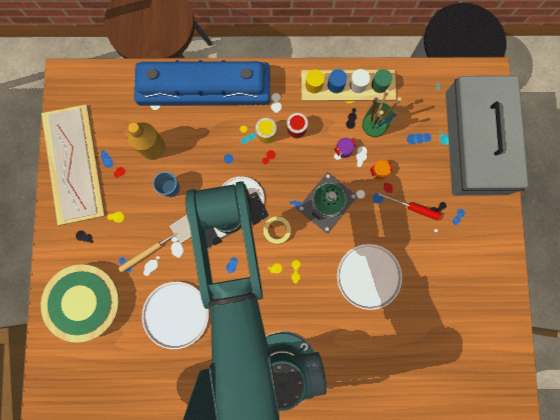

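View pics/s8.png

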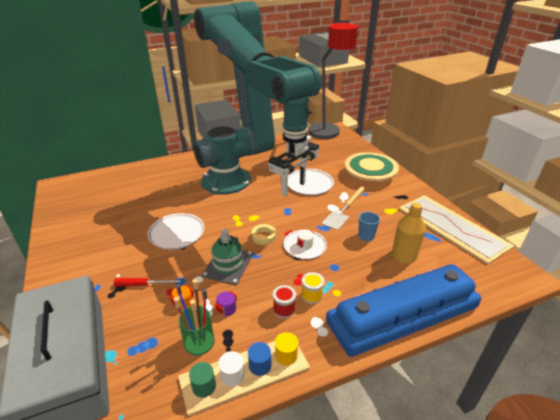

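The cap stands upright in the small dish at (304,240) in the scene view. Its top is at 0.048 m against an expected 0.049 m, and its centre is within about 3 mm of the dish's as the same camera sees it. The arm is clear and the bystanders look unmoved, so I'm handing in.

```bash
python3 -c "
from bench import robot
print(robot.get_obs()['time'],robot.close_job())"
```

```text
the job is handed in; nothing more can be done
38.6833 None
```

The cap is off the canister and standing upright, released, in the middle of the smallest drip dish. I handed the job in at 38.7 s; no verdict is reported.

- **Squeeze:** I closed the fingers in small steps to about 52.6 mm, where both tabs should be fully in. There is no tab force reading, so I kept the force low by stopping at that opening. I never measured it.
- **Turn:** I turned the cap anticlockwise about 1.2 rad until the stop resisted with about 0.12 N m, then eased it back about 0.04 rad.
- **Lift:** It came straight up carrying only its own weight, with no pull from the catches.
- **Set-down:** It touched the dish floor with about 5 N at most, and I opened the fingers slowly.

**Last checks:**
- The scene camera put the cap's top at 0.048 m, where 0.049 m was expected. Its centre was about 3 mm from the dish's centre by that same camera.
- The wrist view showed both tabs out again and both fingers clear.
- The bystanders looked unmoved by eye; I did not measure them.
- The top camera could not confirm the cap's position because the arm blocked its view. The cameras differed by a few millimetres on the dish centre, well within the 30 mm allowed.

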